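# Take the top bracelet from the spring-lift dispenser and show it on the tray

### The job

Lift the top bracelet up out of the spring-lift dispenser, letting the spring bring the next one up into its place, and lay it flat in the middle of the show tray. Set it down without dropping it, and leave the other bracelets stacked in the dispenser.

Things in the scene. Friction and masses are not known exactly. Their poses are not given: they have to be found in the camera images.
- dispenser: Fixed spring-lift dispenser: round wooden foot 100 mm wide, steel wire hoops 84 mm high guide the stack on its own +x and -x sides; open towards +y and -y (60 mm clear), so fingers closing along its y reach the bracelets. A platform on a soft spring (44 N/m) holds three; it rises 20 mm per bracelet taken, keeping the stack's top 96 mm above the table. Origin: centre of underside, z up.
- top_bracelet: Uppermost of the three bracelets in the dispenser: stiff ring of grey and pinkish flat stone pieces, 63 mm outside diameter, about 54 mm inside, 20 mm high, 90 g, resting loosely on the next. Origin: centre of its underside (76 mm above the table at the start), z up along the ring's axis.
- next_bracelet: Second bracelet of the stack, dark grey stone pieces, 62 mm across, 20 mm high, 90 g, right under the top one: fingertips more than 20 mm below the stack's top would grip it too. Origin: centre of its underside, 56 mm above the table at the start, 76 mm once the spring has lifted it. A third lies below.
- show_tray: Empty square show tray, fixed: 124 x 124 mm, dark wooden rim 9 mm high and 5 mm thick, grey cloth floor 6 mm above the table. Origin: centre of its underside on the table, z up, x and y along its sides.

How it is judged:
By the outcome, as a careful person would: the job done as asked, in the order asked, and still so for the second after the job is handed in, with the robot touching nothing.
It also fails if it takes over 37 s, if anything falls off the work surface, if the arm or the gripper's body presses on something with over 40 N, if the wrist force passes 120 N, or if a joint passes its speed limit or range.

### The arm

A 6-joint arm with a two-finger parallel gripper is mounted at the origin on a cart in front of the work surface, level with it; the furniture and walls round the work are solid. World frame = base frame: x ahead of the robot, y to its left, z up, the work surface at z = 0. Lengths are in mm, angles in rad, forces in N, time in s.
With the tool pointing down it reaches from about 275 to 1000 mm from the base axis. Payload 8.4 kg.
Tool frame: the origin (TCP) lies between the finger pads; the fingertips stand r.tips_ahead ahead of it and the grasp point (between the pads) lies 6 mm ahead of it (r.tips_ahead is the distance from the TCP to the fingertips, in mm); z points along the fingers, y is the line along which they close (so a half turn about z gives the same grasp; the last joint's range is limited). The gripper opens to 85 mm and grips with 20 to 120 N. Pads are 22 mm wide; open, the fingers measure 114 mm over their backs; the gripper's body (76 mm by 85 mm) begins 54 mm behind the grasp point. The pads swing forward as they close: fully open they stand 13 mm farther back than shut.
Start: joints at [-1.21, 0.353, 1.633, -0, 1.155, -0.002], TCP at [221.807, -584.32, 256.281] pointing down, gripper open.
Joint ranges: [-2.63, 2.63], [-0.92, 2.1], [0.06, 2.66], [-1.3, 4.44], [0, 2.69], [-3.02, 3.02]. Speed limits (rad/s): [2.22, 2.22, 2.79, 3.14, 3.14, 3.14].

### API

Orientations are given as [roll, pitch, yaw] about the fixed x, y, z axes, in that order (R = Rz(yaw) Ry(pitch) Rx(roll)).
In Python, from rig import r gives the robot as it stands.
- The arm moves only by the tool carry_out, never from a script. Its arguments are lists of equal length, an entry for each row: "delta_pos": the shift along the tool's x, y, z in m, a list of three; "rot": the turn, a rotation vector about the tool's x, y, z in degrees, a list of three. A call has 1 to 8 rows; each row is the pose to reach, as a shift and turn from the pose commanded when the call began, along the tool's axes at that moment; what a row does not reach only later rows make up. A row lasts 1/8 s, in which the tool goes at most 62.5 mm and 10.7 degrees, less where a joint would pass 70% of its speed; a pose out of reach is approached as far as the arm can. A call with a gripper value outside its range is refused whole. "claw" is the finger opening in m, from 0 to 0.0854, set as the call begins (left out, the last holds). The fingers move at their own pace and stop on an object; "grip_force" is the grip in N (left out, the last holds). Time passes only in rows, so rows that repeat a pose let the fingers close. It gives the time, the measured TCP pose, the force, the opening and the grip force at its end, in the units of the state.
- r.sense(): the state, without advancing time (a new reading comes with each control period).
- r.grab_frame(name): name is "scene" or "top"; returns the picture (400x640x3 uint8, blue, green, red); there is no depth.
- r.camera_info(name): a dict with "fx", "fy", "cx", "cy" (pixels), "distortion" ([k1, k2, p1, p2, k3] as OpenCV has them; the pictures are not rectified), "pose" (4x4, takes a point from camera to world coordinates). Camera axes: x right, y down, z forward; pixel columns grow to the right and rows downward; lengths in mm; the calibration is good to about 2 mm. A picture is of the moment at which its call begins. camera_info takes no time and is no camera call.
- r.sign_off(): hands the job in; it is judged then, once.
Trained networks look in the newest picture that a camera, given by its name, has taken for a name from the list of things; names that differ only in an ending like _2 or _b are one class to them, and where a whole thing is asked for, a point or a joint stands for the part that bears it (a point fixed in the world has none). Each returns a list of dicts, best first, with "p" (0 to 1); they miss things now and then, are a little off and sometimes report something else, mostly with a low value. They report only what shows in the picture. A call takes as long as a camera call.
- r.recognise(thing, camera): "box" ([left, top, right, bottom] in pixels, round what is visible of it).
- r.cut_out(thing, camera): "mask" (400x640 bool, what is visible of it) and "box" ([left, top, right, bottom] in pixels, round what is visible of it).
The state is a dict: "clock": time; "qpos": joint angles; "qvel": joint speeds; "joint_efforts": joint torques, N m; "eef_pos": TCP position; "tcp_rot": TCP orientation; "contact_force": force on the tool from outside, world axes, zero at the start; "wrist_torque": the same for the moment, N m; "opening": opening from 0.0 (shut) to 1.0 (fully open); "grasp_force": force on a finger pad.
Only numpy, scipy, OpenCV 4.12 (cv2) and the standard library are available. Lean on these libraries where they do the work, as an engineer would, in place of code of your own. Each camera call takes 0.05 s, during which the arm holds its last target. There are 200 camera calls.

## Working session

There is one attempt and no reset: what is moved stays moved. The work goes in short steps, Python scripts to look and compute and a tool call to move; the robot and the scene stay as the last step left them, time stands still between calls to the robot, and variables do not carry over. Pictures are saved under pics/ and viewed, at most 12 in all, crops included, and the job is handed in when it is done.

Besides the shell and the picture viewer there is one more tool, called as name(argument=value, ...) on one line, values as JSON. carry_out: Moves the arm, as the interface text tells. Its arguments: {"type":"object","properties":{"delta_pos":{"type":"array","items":{"type":"array","items":{"type":"number"}}},"rot":{"type":"array","items":{"type":"array","items":{"type":"number"}}},"claw":{"type":"number"},"grip_force":{"type":"number"}},"required":["delta_pos","rot"]}

```bash
mkdir -p pics
python3 - <<'E'
from rig import r
import cv2,numpy as np
print(r.sense(), r.tips_ahead)
for c in("scene","top"):
    im=r.grab_frame(c); cv2.imwrite(f"pics/{c}0.png",im)
    i=r.camera_info(c);print(c,i)
    for t in("dispenser","top_bracelet","next_bracelet","show_tray"):
        print(t,[(np.round(d["box"]).tolist(),round(d["p"],2)) for d in r.recognise(t,c)[:3]])
E
```

```text
{'clock': 0.0, 'qpos': array([-1.21038227e+00,  3.53649618e-01,  1.63414860e+00, -6.77460684e-06,
        1.15515668e+00, -2.38567449e-03]), 'qvel': array([-1.23845676e-03, -4.14838391e-04,  1.15894626e-03, -6.54293499e-05,
        4.47472292e-05, -8.78179657e-04]), 'joint_efforts': array([-2.65359180e-03, -6.05263066e+01, -3.42067373e+01, -2.04922758e-04,
        9.26762063e-03, -5.06014175e-06]), 'eef_pos': array([ 221.66095814, -583.90632216,  255.5545321 ]), 'tcp_rot': array([-3.14023039e+00,  2.94417576e-06,  3.62802472e-01]), 'contact_force': array([-0.30813033, -0.93426893,  0.00941631]), 'wrist_torque': array([-0.03581606,  0.05286805,  0.03983462]), 'grasp_force': 0.0, 'opening': 1.002437751514049} 25.0
scene {'fx': 511.2966772250533, 'fy': 511.2966772250533, 'cx': 320.00464313606534, 'cy': 201.95579484359573, 'distortion': array([-0.02706848,  0.        ,  0.        ,  0.        ,  0.        ]), 'pose': array([[-6.71911885e-01, -3.77882132e-01,  6.36976855e-01,
         9.37719677e+00],
       [-7.40620400e-01,  3.38193672e-01, -5.80608700e-01,
         6.01769882e+02],
   
[... 420 characters left out ...]
9104783, 'cx': 321.4098315135824, 'cy': 201.45328728526647, 'distortion': array([-0.04487621,  0.        ,  0.        ,  0.        ,  0.        ]), 'pose': array([[ 2.87147381e-02, -9.83852108e-01,  1.76664920e-01,
         4.17765549e+02],
       [-9.99581282e-01, -2.88932361e-02,  1.56252552e-03,
         5.87060631e+01],
       [ 3.56712722e-03, -1.76635815e-01, -9.84269813e-01,
         8.95595384e+02],
       [ 0.00000000e+00,  0.00000000e+00,  0.00000000e+00,
         1.00000000e+00]])}
dispenser [([342.0, 162.0, 397.0, 220.0], 0.91)]
top_bracelet [([354.0, 163.0, 393.0, 200.0], 0.82)]
next_bracelet [([353.0, 169.0, 392.0, 202.0], 0.51)]
show_tray [([215.0, 182.0, 279.0, 254.0], 0.59)]
```

```bash
cat > h.py <<'E'
from rig import r
import cv2,numpy as np
def uv2w(c,uv,z):
    i=r.camera_info(c);K=np.array([[i["fx"],0,i["cx"]],[0,i["fy"],i["cy"]],[0,0,1]])
    n=cv2.undistortPoints(np.array(uv,float).reshape(-1,1,2),K,i["distortion"])[:,0]
    d=np.c_[n,np.ones(len(n))]@i["pose"][:3,:3].T;o=i["pose"][:3,3]
    return o+d*((z-o[2])/d[:,2])[:,None]
def w2uv(c,P):
    i=r.camera_info(c);K=np.array([[i["fx"],0,i["cx"]],[0,i["fy"],i["cy"]],[0,0,1]])
    R=i["pose"][:3,:3].T
    return cv2.projectPoints(np.array(P,float).reshape(-1,1,3),cv2.Rodrigues(R)[0],-R@i["pose"][:3,3],K,i["distortion"])[0][:,0]
E
python3 - <<'E'
from h import *
a=cv2.imread("pics/top0.png")
cv2.imwrite("pics/a.png",np.hstack([cv2.resize(a[150:270,200:300],None,fx=4,fy=4,interpolation=2),cv2.resize(a[140:260,325:425],None,fx=4,fy=4,interpolation=2)]))
b=cv2.imread("pics/scene0.png")
cv2.imwrite("pics/b.png",cv2.resize(b[150:320,210:410],None,fx=3.5,fy=3.5,interpolation=2))
for c,t,z in(("top","show_tray",9),("scene","show_tray",9),("top","top_bracelet",96)):
    m=r.cut_out(t,c)[0]["mask"].astype(np.uint8)
    q=max(cv2.findContours(m,0,1)[0],key=cv2.contourArea)[:,0]
    w=uv2w(c,q,z)[:,:2].astype(np.float32)
    print(c,t,cv2.minAreaRect(w),cv2.minEnclosingCircle(w))
print(uv2w("top",[[373.5,181]],96))
E
```

```text
top show_tray ((541.5835571289062, 198.10086059570312), (124.15789794921875, 124.2702407836914), 7.509064674377441) ((542.3058471679688, 197.60653686523438), 84.4120101928711)
scene show_tray ((540.3792114257812, 201.89694213867188), (134.2417755126953, 132.22833251953125), 7.700745582580566) ((540.6590576171875, 204.43865966796875), 89.94254302978516)
top top_bracelet ((596.662353515625, -28.122207641601562), (60.59330749511719, 61.17884063720703), 1.6845444440841675) ((597.18994140625, -29.242961883544922), 31.870981216430664)
[[599.02103493 -27.12544878  96.        ]]
```

View pics/a.png

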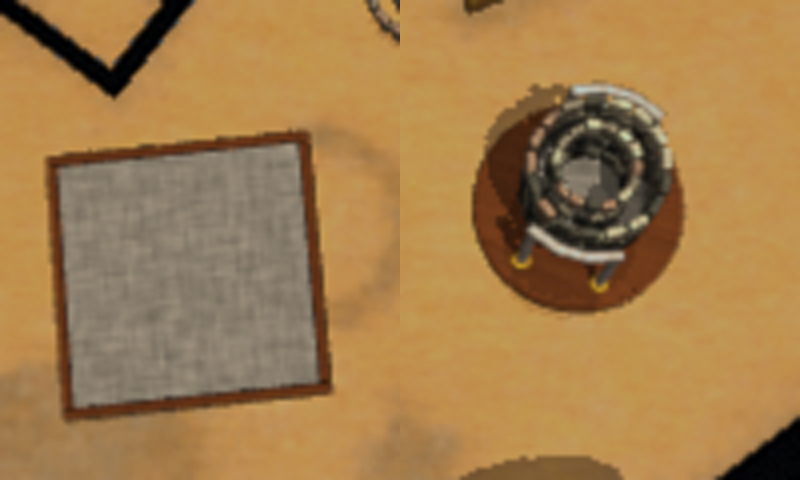

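View pics/b.png

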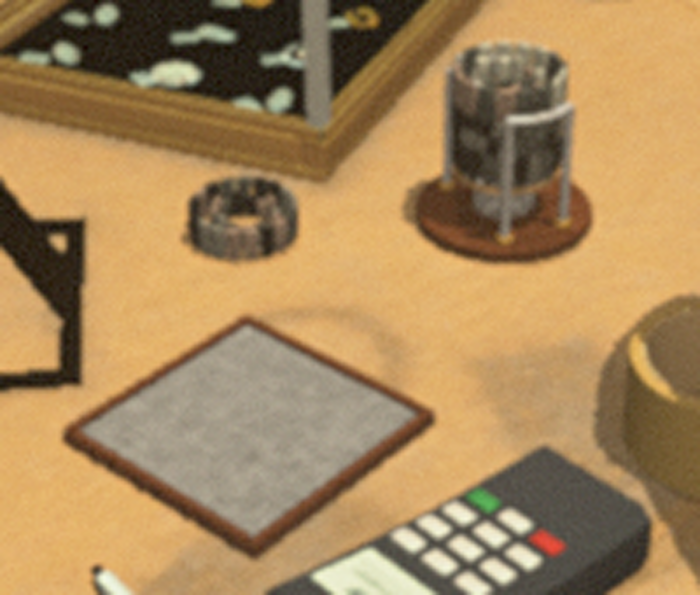

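View pics/top0.png

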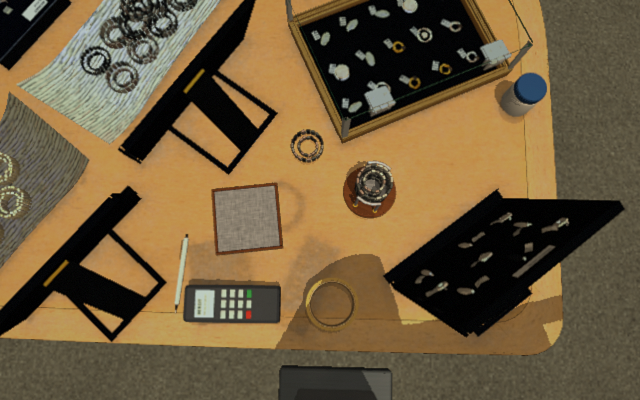

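Top view: the tray is at pixels (213–282, 183–254). The dispenser is at about (370,190), with its hoops at the far and near sides, and a tall board lies to the right at (390–620, 190–335). There is also a loose bracelet at (307,146). Next I compute the hoop axis and check the obstacles.

Run:
```python
from h import *
h=uv2w("top",[[367.5,163],[390,168.75],[357.5,197.5],[380.5,204.5]],84)[:,:2]
f=(h[0]+h[1])/2;n=(h[2]+h[3])/2
print(h,f,n,(f+n)/2,np.degrees(np.arctan2(*(f-n)[::-1])),np.degrees([np.arctan2(*(a-b)[::-1]) for a,b in((h[0],h[1]),(h[2],h[3]))]))
# foot circle
m=r.cut_out("dispenser","top")[0]["mask"].astype(np.uint8)
# hoop in scene: near hoop top ends crop/3.5+off
print(uv2w("scene",[[210+510/3.5,150+118/3.5],[210+570/3.5,150+107/3.5]],84))
print("tray",uv2w("top",[[200+47/4,150+160/4],[200+307/4,150+131/4],[200+330/4,150+391/4],[200+68/4,150+420/4]],9).mean(0),
 uv2w("scene",[[210+65/3.5,150+433/3.5],[210+246/3.5,150+317/3.5],[210+434/3.5,150+412/3.5],[210+255/3.5,150+547/3.5]],9).mean(0))
m=r.cut_out("top_bracelet","scene")[0]["box"];print(m,w2uv("scene",[[597,-28,96],[597,-28,76]]),uv2w("scene",[[210+510/3.5,150+62/3.5]],96))
b=cv2.imread("pics/scene0.png")
c=((f+n)/2)
R=lambda z,c,rad:np.c_[c[0]+rad*np.cos(t),c[1]+rad*np.sin(t),t*0+z]
t=np.linspace(0,6.28,80)
for k,im in(("scene",b),("top",cv2.imread("pics/top0.png"))):
    im=cv2.resize(im,None,fx=4,fy=4,interpolation=2)
    for z,cc,rad,col in((96,(597,-28),31.5,(0,255,0)),(76,(597,-28),31.5,(0,255,0)),(0,(597,-28),50,(255,0,0)),(6,(542,198.5),31.5,(0,255,0))):
        cv2.polylines(im,[np.int32(w2uv(k,R(z,cc,rad))*4+2)],True,col,1)
    o=(210,150) if k=="scene" else (210,130)
    cv2.imwrite(f"pics/o_{k}.png",im[o[1]*4:o[1]*4+600,o[0]*4:o[0]*4+800])
```

```text
[[633.31012675 -17.73689421]
 [624.25852162 -56.73721758]
 [572.09549099  -1.36279375]
 [561.12235191 -40.73696014]] [628.78432419 -37.2370559 ] [566.60892145 -21.04987694] [597.69662282 -29.14346642] -14.592836824393416 [76.93352778 74.4274419 ]
[[573.57979011  -0.6540255   84.        ]
 [560.980577   -33.0819702   84.        ]]
tray [540.84436588 196.84451483   9.        ] [540.67182783 201.68236734   9.        ]
[339.2, 162.5, 371.0, 184.4] [[357.22312083 169.03486191]
 [356.79404032 178.4643965 ]] [[602.75184046 -29.84007655  96.        ]]
```

View pics/o_scene.png

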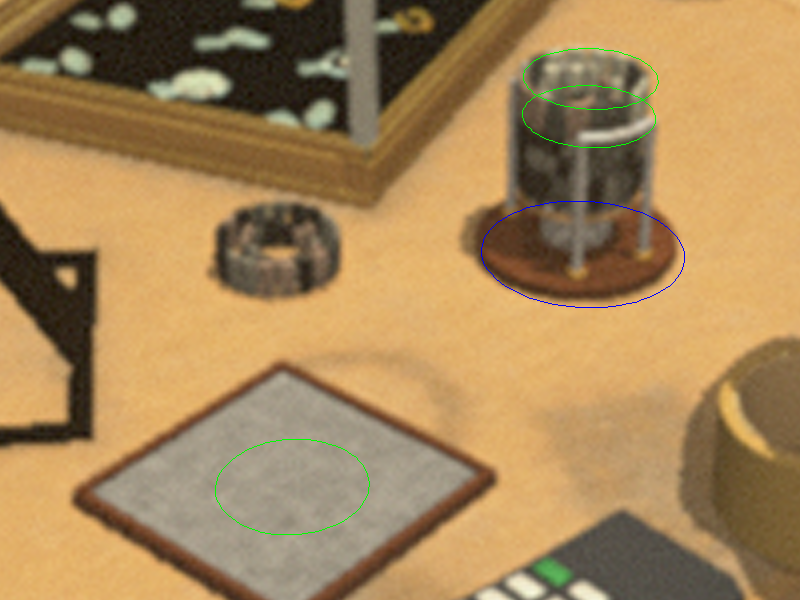

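View pics/o_top.png

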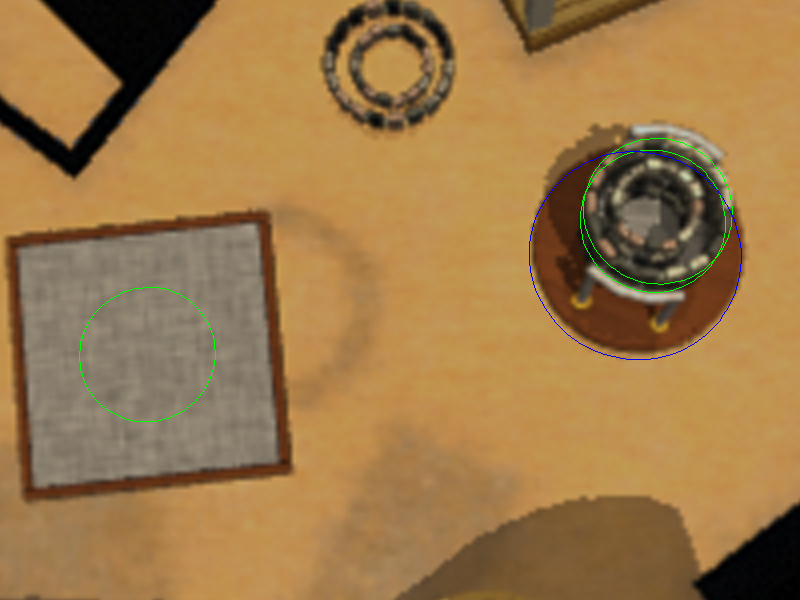

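View pics/scene0.png

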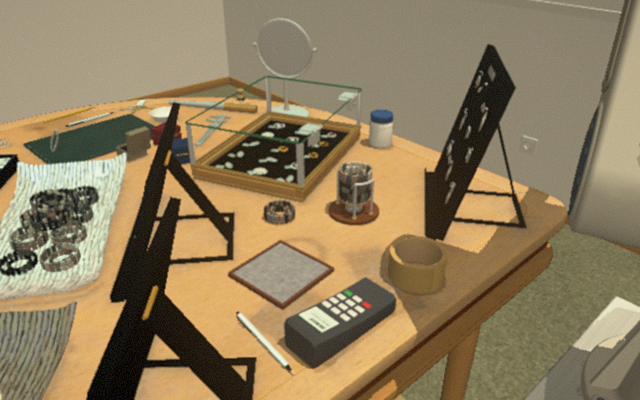

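Estimates so far: top bracelet at (600,-27.5), dispenser yaw about -14.6°, tray centre about (541,198). The scene view shows a tall leaning board between the arm's start and the dispenser. I triangulate its height before moving.

Run:
```python
from h import *
def tri(a,b):
    A=[];y=[]
    for c,p in(("top",a),("scene",b)):
        o=r.camera_info(c)["pose"][:3,3];d=uv2w(c,[p],0)[0]-o;d/=np.linalg.norm(d)
        M=np.eye(3)-np.outer(d,d);A.append(M);y.append(M@o)
    x,res,*_=np.linalg.lstsq(np.vstack(A),np.hstack(y),rcond=None);return x.round(),res
for n,a,b in(("far top",(624,204),(490,45)),("near top",(470,333),(515,88)),("near base",(388,278),(432,236)),("far base",(498,190),(427,172)),("glass lid corner",(345,138),(300,183)),("L board top",(120,150),(172,105)),("L board top2",(253,0),(172,105))):print(n,tri(a,b))
# collision-free transit candidate check: positions
print(w2uv("top",[[600,-27,300]]))
```

```text
far top (array([ 536., -331.,  290.]), array([8.11946307]))
near top (array([ 369., -127.,  287.]), array([0.30988999]))
near base (array([439., -65.,   7.]), array([0.08096829]))
far base (array([ 610., -275.,    1.]), array([0.01598954]))
glass lid corner (array([694.,  24.,  45.]), array([65.24797089]))
L board top (array([586., 322., 306.]), array([59.12741088]))
L board top2 (array([873., 184., 195.]), array([93.50185]))
[[390.83084085 145.45574573]]
```

carry_out(delta_pos=[[0,0,-0.06],[0,0,-0.12],[0.02,-0.014,-0.17],[0.07,-0.049,-0.17],[0.12,-0.084,-0.17],[0.17,-0.119,-0.17],[0.22,-0.154,-0.17],[0.27,-0.189,-0.17]], rot=[[0,0,0],[0,0,0],[0,0,7],[0,0,14],[0,0,21],[0,0,28],[0,0,35.4],[0,0,35.4]], claw=0.078, grip_force=25)

```text
clock: 1.75
eef_pos: [407.9, -310.1, 426.6]
tcp_rot: [3.141, -0.001, -0.257]
contact_force: [0.6, -0.0, 0.3]
opening: 0.915
grasp_force: 0.0
```

Run:
```python
from h import *
s=r.sense();print(s["eef_pos"],s["tcp_rot"],s["opening"],s["contact_force"],r.tips_ahead,s["qpos"])
```

```text
[ 407.90418463 -310.07198766  426.55654214] [ 3.14134132e+00 -7.31759822e-04 -2.57197379e-01] 0.9147803464665161 [ 0.62712028 -0.03048725  0.2701431 ] 25.0 [-6.52929794e-01  4.99398790e-02  1.64061300e+00  5.05369749e-05
  1.45026768e+00  1.17505795e+00]
```

carry_out(delta_pos=[[0.02,-0.056,0],[0.04,-0.112,0],[0.06,-0.168,0],[0.08,-0.224,0],[0.1,-0.28,0],[0.115,-0.324,0],[0.115,-0.324,0.06],[0.115,-0.324,0.12]], rot=[[0,0,0],[0,0,0],[0,0,0],[0,0,0],[0,0,0],[0,0,0],[0,0,0],[0,0,0]])

```text
clock: 2.75
eef_pos: [600.7, -26.4, 305.3]
tcp_rot: [-3.141, -0.002, -0.254]
contact_force: [-0.0, -0.4, -0.5]
opening: 0.91
grasp_force: 0.0
```

carry_out(delta_pos=[[0,0,0.06],[0,0,0.12],[0,0,0.156],[0,0,0.156]], rot=[[0,0,0],[0,0,0],[0,0,0],[0,0,0]])

```text
clock: 3.25
eef_pos: [598.2, -27.2, 147.7]
tcp_rot: [3.14, 0.006, -0.255]
contact_force: [-0.3, 0.2, 0.9]
opening: 0.912
grasp_force: 0.0
```

Run:
```python
from h import *
s=r.sense();print(s["clock"],s["eef_pos"],s["tcp_rot"],s["opening"],s["contact_force"])
p=s["eef_pos"]; f=np.array([np.sin(s["tcp_rot"][2]),-np.cos(s["tcp_rot"][2]),0])
a=r.grab_frame("scene");b=r.grab_frame("top");cv2.imwrite("pics/s1.png",a);cv2.imwrite("pics/t1.png",b)
a=cv2.resize(a[90:240,290:430],None,fx=4,fy=4,interpolation=2)
for k in(-39,0,39):
  for dz,col in((25,(0,0,255)),(12,(0,255,0))):
    u=w2uv("scene",[p+k*f-[0,0,dz]])[0]; cv2.circle(a,tuple(int(v) for v in (u-[290,90])*4+2),3,col,-1)
cv2.imwrite("pics/c1.png",a)
```

```text
3.25 [598.20709953 -27.204858   147.67141604] [ 3.14043057  0.00557254 -0.25507078] 0.9116189602374339 [-0.30341619  0.23607467  0.90055193]
```

View pics/c1.png

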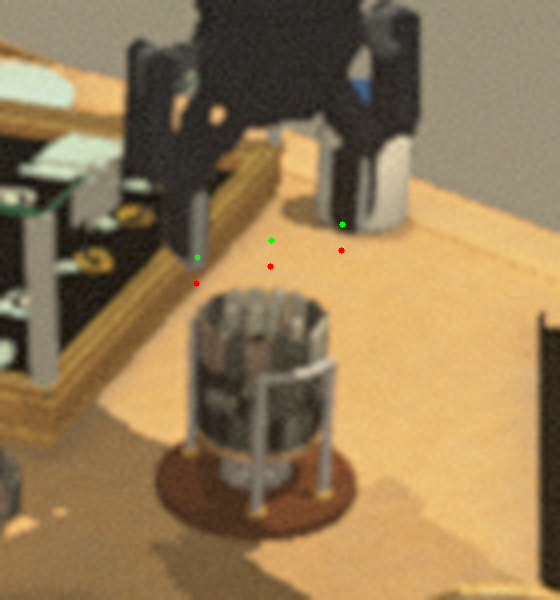

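The fingertips sit about 14 mm ahead of the TCP at this opening (crop (193,270)). The ring's centre is about 7 crop px left of the tool axis, so I shift slightly and descend to TCP z≈98.

carry_out(delta_pos=[[0,-0.0015,0.015],[0,-0.0015,0.03],[0,-0.0015,0.042],[0,-0.0015,0.052],[0,-0.0015,0.052]], rot=[[0,0,0],[0,0,0],[0,0,0],[0,0,0],[0,0,0]])

```text
clock: 3.98
eef_pos: [599.9, -25.8, 97.2]
tcp_rot: [3.141, 0.002, -0.255]
contact_force: [0.2, -0.1, -0.3]
opening: 0.917
grasp_force: 0.0
```

Run:
```python
from h import *
a=r.grab_frame("scene");b=r.grab_frame("top")
a=cv2.resize(a[130:230,310:410],None,fx=4,fy=4,interpolation=2)
b=cv2.resize(b[130:230,325:425],None,fx=4,fy=4,interpolation=2)
cv2.imwrite("pics/c2.png",np.hstack([a,b]))
```

```text
(no output)
```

View pics/c2.png

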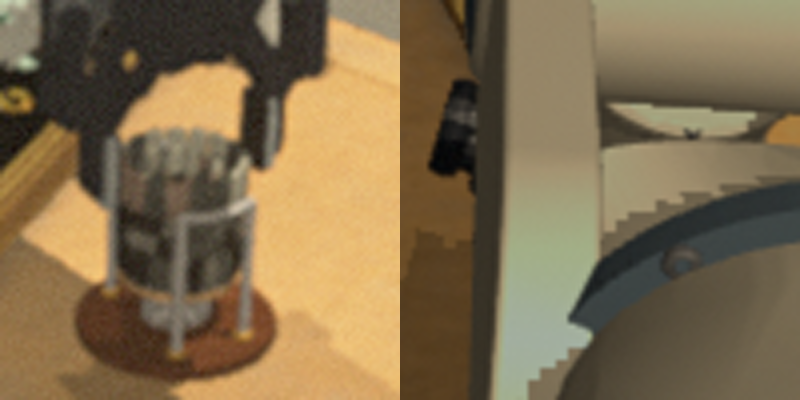

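The fingers flank the top ring on both sides with clear gaps, and the tips are at about z 82. Closing, 1.5 mm higher.

carry_out(delta_pos=[[0,0,-0.0015],[0,0,-0.0015],[0,0,-0.0015],[0,0,-0.0015],[0,0,-0.0015],[0,0,-0.0015]], rot=[[0,0,0],[0,0,0],[0,0,0],[0,0,0],[0,0,0],[0,0,0]], claw=0.05, grip_force=25)

```text
clock: 4.82
eef_pos: [600.6, -25.8, 99.8]
tcp_rot: [-3.142, -0.0, -0.255]
contact_force: [0.1, 0.5, 0.2]
opening: 0.721
grasp_force: 29.7
```

carry_out(delta_pos=[[0,0,-0.004],[0,0,-0.01],[0,0,-0.018],[0,0,-0.028],[0,0,-0.04],[0,0,-0.055],[0,0,-0.07],[0,0,-0.07]], rot=[[0,0,0],[0,0,0],[0,0,0],[0,0,0],[0,0,0],[0,0,0],[0,0,0],[0,0,0]])

```text
clock: 5.82
eef_pos: [601.5, -25.9, 171.5]
tcp_rot: [-3.141, -0.003, -0.255]
contact_force: [0.5, 0.1, -0.9]
opening: 0.72
grasp_force: 29.6
```

Run:
```python
from h import *
a=r.grab_frame("scene");s=r.sense();p=s["eef_pos"];print(s["clock"],p)
a=cv2.resize(a[90:240,300:420],None,fx=4,fy=4,interpolation=2)
for z,xy in ((96,(600,-26)),(p[2]-3,p[:2]),(p[2]-23,p[:2])):
    t=np.linspace(0,6.28,60)
    u=w2uv("scene",np.c_[xy[0]+31*np.cos(t),xy[1]+31*np.sin(t),t*0+z])
    cv2.polylines(a,[np.int32((u-[300,90])*4+2)],True,(0,255,0),1)
cv2.imwrite("pics/c3.png",a)
```

```text
5.875 [600.96941365 -25.8409535  170.60757588]
```

View pics/c3.png

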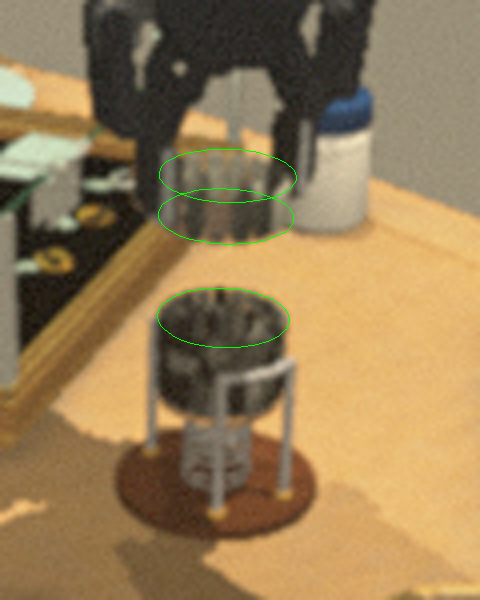

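One ring is held, and the spring has brought the next (dark) one up to the top (ellipse at crop (222,318)). Two rings remain in the dispenser. Moving over the tray.

carry_out(delta_pos=[[-0.012,-0.02,0],[-0.03,-0.053,0],[-0.05,-0.088,0],[-0.07,-0.123,0],[-0.09,-0.158,0],[-0.106,-0.186,0],[-0.115,-0.202,0],[-0.115,-0.202,0]], rot=[[0,0,0],[0,0,0],[0,0,0],[0,0,0],[0,0,0],[0,0,0],[0,0,0],[0,0,0]])

```text
clock: 6.88
eef_pos: [539.5, 199.8, 169.4]
tcp_rot: [3.141, 0.001, -0.253]
contact_force: [-0.2, -0.9, -1.2]
opening: 0.726
grasp_force: 29.6
```

carry_out(delta_pos=[[0,0,0.025],[0,0,0.055],[0,0,0.085],[0,0,0.105],[0,0,0.118],[0,0,0.124],[0,0,0.124],[0,0,0.124]], rot=[[0,0,0],[0,0,0],[0,0,0],[0,0,0],[0,0,0],[0,0,0],[0,0,0],[0,0,0]])

```text
clock: 7.88
eef_pos: [540.8, 198.8, 46.5]
tcp_rot: [-3.141, -0.001, -0.255]
contact_force: [0.1, 0.5, -0.9]
opening: 0.722
grasp_force: 29.6
```

Run:
```python
from h import *
s=r.sense();p=s["eef_pos"];print(s["clock"],p,s["contact_force"])
a=r.grab_frame("scene")
a=cv2.resize(a[190:320,210:350],None,fx=4,fy=4,interpolation=2)
for z in (6,p[2]-23.8):
    t=np.linspace(0,6.28,60)
    u=w2uv("scene",np.c_[p[0]+31.5*np.cos(t),p[1]+31.5*np.sin(t),t*0+z])
    cv2.polylines(a,[np.int32((u-[210,190])*4+2)],True,(0,255,0),1)
cv2.imwrite("pics/c4.png",a)
```

```text
7.875 [540.77798661 198.76237919  46.48982744] [ 0.06614801  0.50971926 -0.86140302]
```

View pics/c4.png

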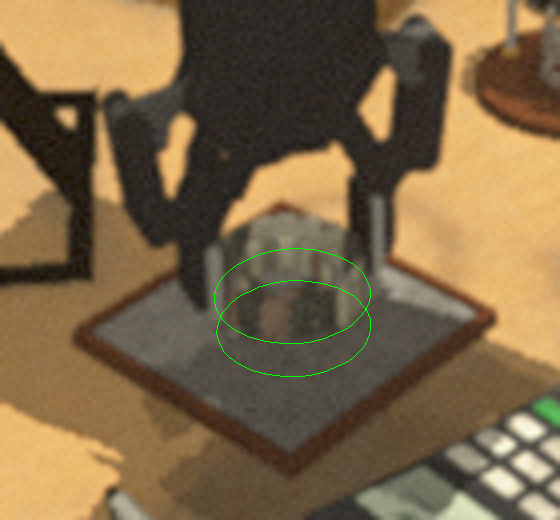

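The ring is centred over the tray: its projected touchdown is at about (293,328) in the crop, against the tray centre at (287,328). Lowering gently.

carry_out(delta_pos=[[0,0,0.004],[0,0,0.008],[0,0,0.011],[0,0,0.013],[0,0,0.014],[0,0,0.014],[0,0,0.014]], rot=[[0,0,0],[0,0,0],[0,0,0],[0,0,0],[0,0,0],[0,0,0],[0,0,0]])

```text
clock: 8.8
eef_pos: [540.3, 198.7, 31.8]
tcp_rot: [-3.141, -0.0, -0.255]
contact_force: [-0.5, -0.5, -0.3]
opening: 0.725
grasp_force: 29.6
```

carry_out(delta_pos=[[0,0,0.0005],[0,0,0.001],[0,0,0.001],[0,0,0.001]], rot=[[0,0,0],[0,0,0],[0,0,0],[0,0,0]])

```text
clock: 9.3
eef_pos: [540.3, 198.7, 31.4]
tcp_rot: [-3.141, -0.0, -0.255]
contact_force: [-2.0, -1.2, 6.3]
opening: 0.723
grasp_force: 30.2
```

carry_out(delta_pos=[[0,0,0.0005],[0,0,0.001],[0,0,0.001],[0,0,0.001]], rot=[[0,0,0],[0,0,0],[0,0,0],[0,0,0]])

```text
clock: 9.8
eef_pos: [540.4, 198.7, 31.3]
tcp_rot: [-3.141, -0.0, -0.255]
contact_force: [-4.6, -2.6, 18.2]
opening: 0.723
grasp_force: 31.3
```

Touched down. I ease off the press, then open.

carry_out(delta_pos=[[0,0,-0.001],[0,0,-0.0015],[0,0,-0.0015]], rot=[[0,0,0],[0,0,0],[0,0,0]])

```text
clock: 10.18
eef_pos: [540.4, 198.7, 31.4]
tcp_rot: [-3.141, -0.0, -0.255]
contact_force: [-0.4, -0.2, 3.9]
opening: 0.723
grasp_force: 30.0
```

carry_out(delta_pos=[[0,0,0],[0,0,0],[0,0,0],[0,0,0]], rot=[[0,0,0],[0,0,0],[0,0,0],[0,0,0]], claw=0.076)

```text
clock: 10.68
eef_pos: [540.2, 198.6, 31.2]
tcp_rot: [3.142, 0.0, -0.255]
contact_force: [0.2, -0.3, 0.2]
opening: 0.888
grasp_force: 0.0
```

carry_out(delta_pos=[[0,0,-0.006],[0,0,-0.018],[0,0,-0.04],[0,0,-0.075],[0,0,-0.12],[0,0,-0.16],[0,0,-0.18],[0,0,-0.18]], rot=[[0,0,0],[0,0,0],[0,0,0],[0,0,0],[0,0,0],[0,0,0],[0,0,0],[0,0,0]])

```text
clock: 11.68
eef_pos: [541.2, 199.0, 213.7]
tcp_rot: [-3.139, -0.004, -0.255]
contact_force: [-0.7, -0.5, 0.1]
opening: 0.885
grasp_force: 0.0
```

Run:
```python
from h import *
a=r.grab_frame("scene");print(r.sense()["clock"],r.sense()["contact_force"])
for t in("top_bracelet","next_bracelet"):
    print(t,[(d["box"],d["p"],uv2w("scene",[[(d["box"][0]+d["box"][2])/2,(d["box"][1]+d["box"][3])/2]],16)) for d in r.recognise(t,"scene")[:3]])
a=cv2.resize(a[130:320,210:410],None,fx=3,fy=3,interpolation=2)
for z in (6,26):
    t=np.linspace(0,6.28,60)
    u=w2uv("scene",np.c_[540.5+31.5*np.cos(t),198.7+31.5*np.sin(t),t*0+z])
    cv2.polylines(a,[np.int32((u-[210,130])*3+2)],True,(0,255,0),1)
cv2.imwrite("pics/c5.png",a)
```

```text
11.725 [ 0.61243628  0.28296954 -0.91740977]
top_bracelet [([263.3, 253.9, 302.3, 281.8], 0.91, array([[537.8856603 , 201.07730426,  16.        ]]))]
next_bracelet [([338.7, 162.8, 374.3, 185.8], 0.67, array([[ 688.83484378, -124.88055975,   16.        ]]))]
```

View pics/c5.png

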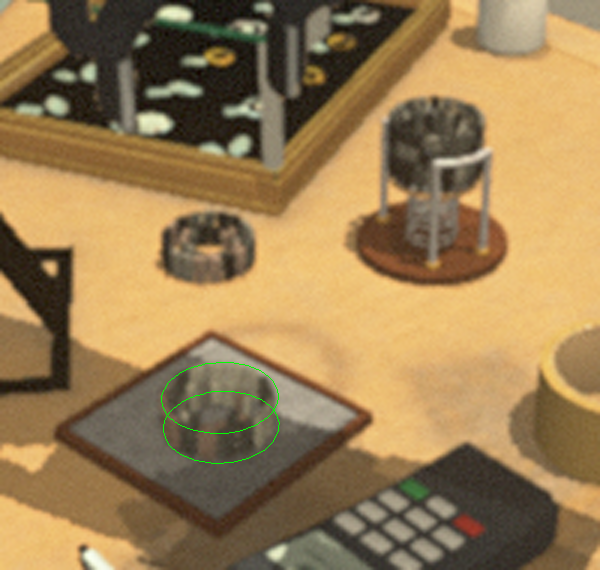

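The ring lies flat at about (219,415) in the crop, in the middle of the tray. The other two are stacked in the dispenser and the gripper is clear, so I hand it in.

```bash
python3 -c "
from rig import r
print(r.sign_off())"
```

```text
the job is handed in; nothing more can be done
None
```

The top bracelet lies flat in the middle of the show tray, set down without a drop; the next one has risen to the top of the dispenser, the other two are still stacked there, and the job was handed in at about 12 s.

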